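Switch on the cold counter at its interlocked lever box

TASK

Switch on the cheese counter's cooling at the switch box with two levers: first throw the short locking lever fully over, away from the tall T-handled lever, so that its steel blade swings clear, then throw the T-handled main lever fully over to the far side of the box. Leave both levers thrown and do not move the ball-ended lamp lever on the other box.

Things in the scene. Friction and masses are not known exactly. Their poses are not given: they have to be found in the camera images.
- switch_box: Two-lever box: fixed, grey steel, 160 (x) x 200 (y) x 50 mm high. Origin: centre of its underside; yaw within 0.2 rad of the world's, left or right of the lamp box. In its frame (mm): main lever's pivot (0, 50, 60); locking lever's pivot (-5, -50, 80), between steel ears up to 92 high. The locking blade at joint 0 lies level in front (+x) of the main shank; thrown, its end is at (-5, -5, 190).
- lock_lever (a joint): Short locking lever, turns about box x. Handle 100 mm from pivot to end-ball centre, black grip radius 11 mm at its end. 0: handle leans 0.5 rad from upright to box +y, the flat blade (118 mm long, 30 wide, 8 thick, 0.9 rad from the handle) bars the main lever; 1.0 (stop): leans 0.5 rad to -y, thrown. Blade clear from 0.4. Starts 0 to 0.06. Friction holds it; about 1.5 N moves it.
- main_lever (a joint): Tall lever, turns about box y. Shank radius 6 mm, 160 mm from pivot to the centre of a black T-handle (bar 72 mm long along box y, radius 9 mm). 0: off, leans 0.6 rad from upright to box -x (towards the robot); 1.2 (stop): on, leans 0.6 rad to +x. Starts 0 to 0.06; while the blade bars it, it stops at about 0.1 to 0.2. Friction holds it; about 1.5 N moves it.
- lamp_lever_tip (a point): Centre of the black ball (radius 20 mm) on the single lever of the other grey box (same size, the lamp switch), to be left alone. The lever, 160 mm long, pivots at that box's middle 60 mm above the counter and swings along its x; it starts anywhere within 0.6 rad of upright.

How it is judged:
On the way, in this order (a step that is already met when the one before it is completed fails the run):
1. the locking lever is thrown (past 0.8 of 1.0 rad) while the main lever is still off (below 0.3 rad) (value of joint lock_lever above 0.8 rad and value of joint main_lever below 0.3 rad), for 0.1 s.
2. the main lever is thrown (past 1.0 of 1.2 rad) (value of joint main_lever above 1 rad), for 0.1 s.
At the end, for the whole second after the job is handed in: Both levers of the two-lever box are thrown and at rest, each within 0.2 rad of its stop: locking lever past 0.8 rad, main lever past 1.0 rad; the lamp lever's ball is within 20 mm of where it was (value of joint lock_lever above 0.8 rad and value of joint main_lever above 1 rad and velocity of joint main_lever between -0.1 and 0.1 rad/s and velocity of joint lock_lever between -0.1 and 0.1 rad/s and distance of lamp_lever_tip from where it was at the start of the episode below 0.02 m); the robot touches nothing.
It fails at once if the lamp lever's ball is moved by more than 20 mm (distance of lamp_lever_tip from where it was at the start of the episode above 0.02 m).
It also fails if it takes over 54 s, if anything falls off the work surface, if the arm or the gripper's body presses on something with over 40 N, if the wrist force passes 120 N, or if a joint passes its speed limit or range.

ROBOT

A 6-joint arm with a two-finger parallel gripper is mounted at the origin on the work surface. World frame = base frame: x ahead of the robot, y to its left, z up, the work surface at z = 0. Lengths are in m, angles in rad, forces in N, time in s.
With the tool pointing down it reaches from about 0.4 to 0.925 m from the base axis. Payload 12.5 kg.
Tool frame: the origin (TCP) lies midway between the tips of the shut fingers; the grasp point (between the pads) lies 19 mm behind it (pinch_z is the distance from the TCP to the grasp point, in m); x points along the fingers, y is the direction in which the jaws open and shut, and the axes are right-handed (so a half turn about x gives the same grasp; the last joint's range is limited). The gripper opens to 95 mm and grips with 3 to 60 N. Pads are 20 mm wide; open, the fingers measure 119 mm over their backs; the gripper's body (75 mm by 180 mm) begins 59 mm behind the grasp point.
Start: joints at [-1.283, 0.491, 1.559, -0, 1.092, -0.106], TCP at [0.24, -0.577, 0.215] pointing down, gripper open.
Joint ranges: [-3.1, 3.1], [-0.84, 2.19], [0.05, 2.79], [-1.13, 4.28], [0.06, 2.93], [-2.69, 2.69]. Speed limits (rad/s): [2.22, 2.22, 2.79, 3.14, 3.14, 3.14].

INTERFACE

Orientations are given as a unit quaternion [w, x, y, z].
In Python, from cell import sense, get_image, close_job, recognise, place_of, pinch_z gives the robot as it stands. The module is installed in compiled form; this text tells all that it offers.
- The arm moves only by the shell command python3 -m handwheel 'ROWS' [FORCE]. ROWS is JSON, a list of rows, each a list of 3 entries, a list of its own where there are three numbers: the turn, a rotation vector about the tool's x, y, z each as a share of 4 degrees, from -1 to 1, then the shift along the tool's x, y, z each as a share of 20 mm, from -1 to 1, then the opening, from 0 (shut) to 1 (fully open). In form: [[[wx, wy, wz], [dx, dy, dz], gripper], ...]. A call has 1 to 5 rows; each row shifts and turns the commanded pose from where the row before left it, along the tool's axes as they then stand; what a row does not reach is not made up. A row lasts 1/8 s, in which the tool goes at most 62.5 mm and 10.7 degrees, less where a joint would pass 70% of its speed; a pose out of reach is approached as far as the arm can. A call with a number of a shift or a turn outside -1 to 1 is refused whole. A call with a gripper value outside its range is refused whole. The fingers move at their own pace and stop on an object; FORCE is the grip in N (left out, the last holds). Time passes only in rows, so rows that do not move let the fingers close. It gives the time, the measured TCP pose, the force and the opening at its end, in the units of the state.
- sense(): the state, without advancing time (a new reading comes with each control period).
- get_image(name): name is "side" or "top"; returns a dict with "image" (480x640x3 uint8, red, green, blue), "depth" (480x640 float32, m along the optical axis (not along the pixel's ray), 0 where there is no reading), "camera_matrix" (3x3 intrinsics, pixels), "camera_from_world" (4x4, takes a point from world to camera coordinates). Camera axes: x right, y down, z forward; pixel columns grow to the right and rows downward; lengths in m; the calibration is good to about 2 mm. A picture is of the moment at which its call begins.
- close_job(): hands the job in, once; it reports no verdict.
Trained networks look in the newest picture that a camera, given by its name, has taken for a name from the list of things; names that differ only in an ending like _2 or _b are one class to them, and where a whole thing is asked for, a point or a joint stands for the part that bears it (a point fixed in the world has none). Each returns a list of dicts, best first, with "p" (0 to 1); they miss things now and then, are a little off and sometimes report something else, mostly with a low value. They report only what shows in the picture. A call takes as long as a camera call.
- recognise(label, camera): "point" ([x, y, z] in m, in world coordinates, good to about 4 mm: the middle of the surface that is visible of it).
- place_of(label, camera): "point" ([x, y, z] in m, in world coordinates, good to about 4 mm: a listed point, or the origin of a listed thing).
The state is a dict: "time_s": time; "joint_pos": joint angles; "joint_vel": joint speeds; "joint_torque": joint torques, N m; "ee_pos": TCP position; "orientation": TCP orientation; "wrist_force": force on the tool from outside, world axes, zero at the start; "ft_torque": the same for the moment, N m; "width": finger opening in m.
Only numpy, scipy, OpenCV 4.12 (cv2) and the standard library are available. Lean on these libraries where they do the work, as an engineer would, in place of code of your own. Each camera call takes 0.05 s, during which the arm holds its last target.

## Working session

There is one attempt and no reset: what is moved stays moved. The work goes in short steps, Python scripts to look and compute and a shell command to move; the robot and the scene stay as the last step left them, time stands still between calls to the robot, and variables do not carry over. Pictures are saved under pics/ and viewed, and the job is handed in when it is done.

```bash
mkdir -p pics; python3 - <<'E'
from cell import *
import cv2
s=sense();print({k:s[k] for k in('time_s','ee_pos','orientation','width')},pinch_z)
for n in('side','top'):
    d=get_image(n);cv2.imwrite(f'pics/{n}0.png',d['image'][:,:,::-1])
    for l in('switch_box','lock_lever','main_lever','lamp_lever_tip'):
        print(n,l,recognise(l,n)[:2],place_of(l,n)[:2])
E
```

```text
{'time_s': 0.0, 'ee_pos': array([ 0.23976953, -0.57694317,  0.21405833]), 'orientation': array([-0.13792798, -0.69343136, -0.13868566,  0.69346602]), 'width': 0.09504113459988417} 0.0188
side switch_box [{'point': [0.56, -0.2045, 0.0483], 'p': 0.76}] [{'point': [0.5718, -0.1706, -0.0008], 'p': 0.68}]Traceback (most recent call last):
  File "<stdin>", line 7, in <module>
ValueError: it knows: lamp_lever_tip, switch_box
```

```bash
python3 - <<'E'
from cell import *
import cv2
for n in('side','top'):
    d=get_image(n);cv2.imwrite(f'pics/{n}0.png',d['image'][:,:,::-1])
    for l in('switch_box','lamp_lever_tip'):
        print(n,l,place_of(l,n)[:2])
    for l in('lock_lever','main_lever'):
        try: print(n,l,recognise(l,n)[:2])
        except ValueError as e: print(e)
E
```

```text
side switch_box [{'point': [0.5719, -0.1693, 0.0], 'p': 0.85}]
side lamp_lever_tip [{'point': [0.6001, 0.1779, 0.1925], 'p': 0.84}]
side lock_lever [{'point': [0.5604, -0.1978, 0.1197], 'p': 0.68}]
side main_lever [{'point': [0.5074, -0.1192, 0.1684], 'p': 0.61}]
top switch_box [{'point': [0.57, -0.1637, -0.0026], 'p': 0.76}]
top lamp_lever_tip [{'point': [0.5906, 0.1819, 0.1938], 'p': 0.94}]
top lock_lever [{'point': [0.5618, -0.1729, 0.1078], 'p': 0.87}]
top main_lever [{'point': [0.4935, -0.1128, 0.1971], 'p': 0.83}]
```

View pics/side0.png

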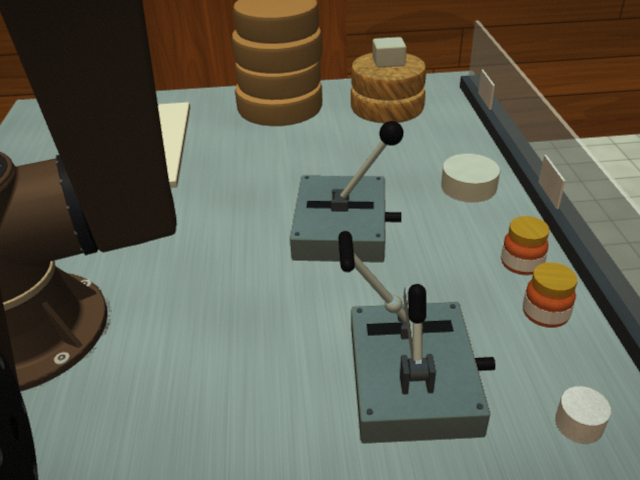

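View pics/top0.png

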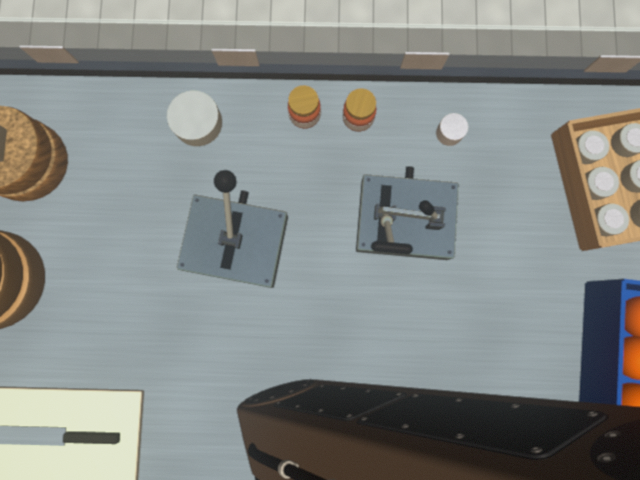

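The side view shows the lamp lever (ball at 391,133) on the left box. The two-lever box is on the right, with the main T-handle at (346,251) and the lock grip at (417,300). The top view shows the switch box corners at about (363,175), (459,182), (455,259) and (358,250). Next I'll fit the box pose from depth.

```bash
cat > h.py <<'E'
import numpy as np, cv2
from cell import *
from scipy.spatial.transform import Rotation as R
def cloud(d):
    K=d['camera_matrix'];T=np.linalg.inv(d['camera_from_world']);z=d['depth']
    v,u=np.indices(z.shape)
    p=np.stack([(u-K[0,2])/K[0,0]*z,(v-K[1,2])/K[1,1]*z,z],-1)
    return p@T[:3,:3].T+T[:3,3]
def Rt(s):
    q=s['orientation'];return R.from_quat(np.roll(q,-1)).as_matrix()
E
python3 - <<'E'
from h import *
d=get_image('top');P=cloud(d);z=P[...,2]
m=(abs(z-.05)<.008)&(d['depth']>0)&(abs(P[...,0]-.57)<.16)&(abs(P[...,1]+.168)<.16)
n,L,st,c=cv2.connectedComponentsWithStats(m.astype(np.uint8))
k=1+np.argmax(st[1:,4]);q=P[L==k]
r=cv2.minAreaRect((q[:,:2]*1000).astype(np.float32));print('top face',r,q[:,2].mean())
yaw=None
a=np.deg2rad(r[2]); cands=[a+i*np.pi/2 for i in range(-3,3)];yaw=min(cands,key=abs)
c0=np.array(r[0])/1000
print('yaw',yaw,c0)
Rb=np.array([[np.cos(yaw),-np.sin(yaw)],[np.sin(yaw),np.cos(yaw)]])
for n in('top','side'):
    d=get_image(n);P=cloud(d);im=d['image'].astype(int)
    dark=(im.max(-1)<45)&(d['depth']>0)&(P[...,2]>.12)&(np.hypot(P[...,0]-c0[0],P[...,1]-c0[1])<.2)
    nn,L,st,c=cv2.connectedComponentsWithStats(dark.astype(np.uint8))
    for k in range(1,nn):
        if st[k,4]>15:
            q=P[L==k];m=np.median(q,0);lo=q.min(0);hi=q.max(0)
            print(n,st[k],'world',m.round(3),'box',((m[:2]-c0)@Rb).round(3),lo.round(3),hi.round(3))
s=sense();print(Rt(s).round(3))
E
```

```text
top face ((569.77099609375, -168.66993713378906), (200.4429473876953, 160.6847686767578), 86.0302963256836) 0.05030187299521737
yaw -0.06928439944533782 [ 0.569771   -0.16866994]
side [339 231  16  41 511] world [ 0.484 -0.122  0.201] box [-0.088  0.04 ] [ 0.475 -0.15   0.19 ] [ 0.495 -0.081  0.205]
side [409 284  17  39 604] world [ 0.561 -0.188  0.165] box [-0.007 -0.02 ] [ 0.552 -0.2    0.142] [ 0.572 -0.169  0.182]
[[ 0.     0.384 -0.923]
 [-0.    -0.923 -0.384]
 [-1.     0.    -0.   ]]
```

Box pose: centre (0.570, -0.169), yaw -0.069, which matches the detectors. I'll turn the tool +26.6° about tool x and shut the fingers. After that, tool y is box -y and tool z is box -x.

```bash
python3 -m handwheel '[[[1,0,0],[0,0,0],0],[[1,0,0],[0,0,0],0],[[1,0,0],[0,0,0],0],[[1,0,0],[0,0,0],0],[[1,0,0],[0,0,0],0]]' 20; python3 -m handwheel '[[[1,0,0],[0,0,0],0],[[0.65,0,0],[0,0,0],0],[[0,0,0],[0,0,0],0]]'
cat >> h.py <<'E'
C0=np.array([.5698,-.1687]);YAW=-.0693
Rb=np.array([[np.cos(YAW),-np.sin(YAW)],[np.sin(YAW),np.cos(YAW)]])
def goto(bx,by,z):
    s=sense();w=C0+Rb@[bx,by];d=np.r_[w,z]-s['ee_pos']
    print('t',s['time_s'],'pos',s['ee_pos'].round(4),'box',((s['ee_pos'][:2]-C0)@Rb).round(4),'F',s['wrist_force'].round(1),'w',s['width'])
    print('tool shift /20mm',(Rt(s).T@d/.02).round(2)); print(Rt(s).round(3).tolist())
E
python3 -c "
from h import *
goto(-.005,.03,.215)"
```

```text
time_s: 1.48
ee_pos: [0.2398, -0.5772, 0.2147]
orientation: [0.015, 0.707, 0.015, -0.707]
wrist_force: [-0.0, 0.1, -0.4]
width: 0.0505
time_s: 1.85
ee_pos: [0.2398, -0.5772, 0.2147]
orientation: [-0.025, 0.707, -0.025, -0.707]
wrist_force: [0.2, 0.0, 0.4]
width: 0.0199
t 1.85 pos [ 0.2398 -0.5772  0.2147] box [-0.3009 -0.4303] F [0.2 0.  0.4] w 0.019935118208501048
tool shift /20mm [-2.000e-02 -2.303e+01 -1.478e+01]
[[0.0, -0.07, -0.998], [-0.0, -0.998, 0.07], [-1.0, 0.0, -0.0]]
```

```bash
for i in 1 ; do python3 -m handwheel '[[[0,0,0],[0,-1,-0.64],0],[[0,0,0],[0,-1,-0.64],0],[[0,0,0],[0,-1,-0.64],0],[[0,0,0],[0,-1,-0.64],0],[[0,0,0],[0,-1,-0.64],0]]'; done
python3 -m handwheel '[[[0,0,0],[0,-1,-0.64],0],[[0,0,0],[0,-1,-0.64],0],[[0,0,0],[0,-1,-0.64],0],[[0,0,0],[0,-1,-0.64],0],[[0,0,0],[0,-1,-0.64],0]]'
python3 -m handwheel '[[[0,0,0],[0,-1,-0.64],0],[[0,0,0],[0,-1,-0.64],0],[[0,0,0],[0,-1,-0.64],0],[[0,0,0],[0,-1,-0.64],0],[[0,0,0],[0,-1,-0.64],0]]'
python3 -m handwheel '[[[0,0,0],[0,-1,-0.64],0],[[0,0,0],[0,-1,-0.64],0],[[0,0,0],[0,-1,-0.64],0],[[0,0,0],[0,-1,-0.64],0],[[0,0,0],[0,0,0],0]]'
python3 -c "
from h import *
goto(-.005,.03,.215)"
```

```text
time_s: 2.48
ee_pos: [0.3118, -0.4804, 0.2148]
orientation: [-0.025, 0.707, -0.025, -0.707]
wrist_force: [0.3, -0.5, -0.2]
width: 0.0007
time_s: 3.1
ee_pos: [0.3824, -0.3852, 0.2147]
orientation: [-0.025, 0.707, -0.025, -0.707]
wrist_force: [-0.6, 0.2, 0.7]
width: 0.0007
time_s: 3.72
ee_pos: [0.4532, -0.2899, 0.2147]
orientation: [-0.025, 0.707, -0.025, -0.707]
wrist_force: [0.5, 0.7, 0.1]
width: 0.0003
time_s: 4.35
ee_pos: [0.5098, -0.2135, 0.2146]
orientation: [-0.024, 0.707, -0.024, -0.707]
wrist_force: [-0.2, 0.0, 0.8]
width: 0.0004
t 4.35 pos [ 0.5098 -0.2135  0.2146] box [-0.0568 -0.0489] F [-0.2  0.   0.8] w 0.0003645174306567378
tool shift /20mm [-0.02 -3.94 -2.59]
[[0.0, -0.068, -0.998], [-0.0, -0.998, 0.068], [-1.0, 0.0, -0.0]]
```

```bash
python3 -m handwheel '[[[0,0,0],[0,-1,-0.65],0],[[0,0,0],[0,-1,-0.65],0],[[0,0,0],[0,-1,-0.65],0],[[0,0,0],[0,-0.94,-0.64],0],[[0,0,0],[0,0,0],0]]'
python3 -c "
from h import *
goto(-.005,.03,.15)
for n in('side','top'):
    d=get_image(n);cv2.imwrite(f'pics/{n}1.png',d['image'][:,:,::-1])"
```

```text
time_s: 4.97
ee_pos: [0.5665, -0.1396, 0.2145]
orientation: [0.024, -0.707, 0.024, 0.707]
wrist_force: [-0.1, -0.3, -0.6]
width: 0.0006
t 4.975 pos [ 0.5665 -0.1396  0.2145] box [-0.0053  0.0288] F [-0.1 -0.3 -0.6] w 0.0006336517708607578
tool shift /20mm [ 3.23 -0.06 -0.01]
[[-0.0, -0.069, -0.998], [-0.0, -0.998, 0.069], [-1.0, 0.0, 0.0]]
```

View pics/side1.png

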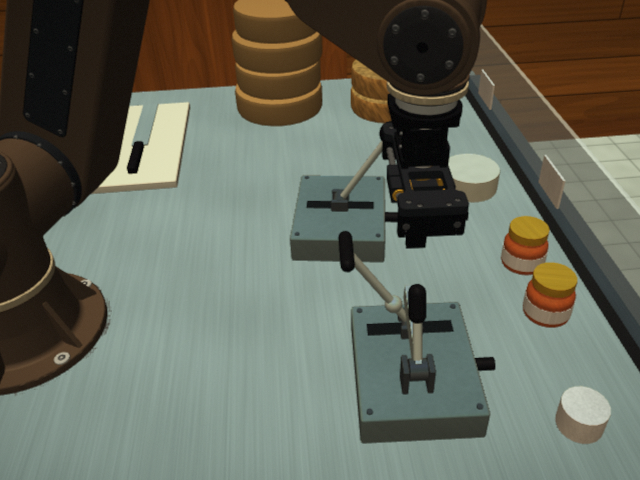

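The shut fingers (tip around 415,240) are above and behind the lock grip at (417,300), and clear of the T-handle. Next I'll lower to z 0.15.

```bash
python3 -m handwheel '[[[0,0,0],[0.8,0,0],0],[[0,0,0],[0.8,0,0],0],[[0,0,0],[0.8,0,0],0],[[0,0,0],[0.8,0,0],0],[[0,0,0],[0,0,0],0]]'
python3 -c "
from h import *
goto(-.005,-.02,.15)
d=get_image('side');cv2.imwrite(f'pics/side2.png',d['image'][:,:,::-1])"
```

```text
time_s: 5.7
ee_pos: [0.5659, -0.1401, 0.1491]
orientation: [0.025, -0.706, 0.025, 0.708]
wrist_force: [0.7, -0.7, -0.1]
width: 0.0005
t 5.7 pos [ 0.5659 -0.1401  0.1491] box [-0.0059  0.0282] F [ 0.7 -0.7 -0.1] w 0.0004688347302714003
tool shift /20mm [-0.05  2.41 -0.05]
[[-0.002, -0.07, -0.998], [0.001, -0.998, 0.07], [-1.0, -0.001, 0.002]]
```

View pics/side2.png

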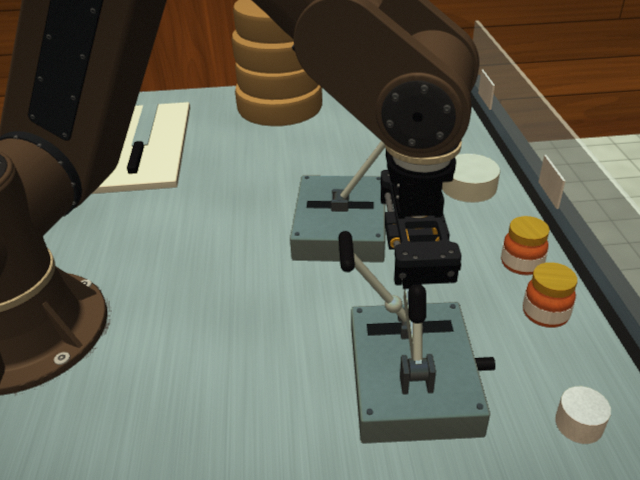

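The finger is behind (+y of) the lock grip and clear of the shank. Now I'll push toward box -y.

```bash
python3 -m handwheel '[[[0,0,0],[0,0.7,0],0],[[0,0,0],[0,0.7,0],0],[[0,0,0],[0,0.7,0],0]]'
python3 -c "
from h import *
goto(-.005,-.064,.15)
d=get_image('side');cv2.imwrite(f'pics/side3.png',d['image'][:,:,::-1])"
```

```text
time_s: 6.12
ee_pos: [0.5636, -0.1834, 0.1512]
orientation: [-0.025, 0.707, -0.025, -0.706]
wrist_force: [-0.3, 2.6, 2.5]
width: 0.0004
t 6.125 pos [ 0.5636 -0.1834  0.1512] box [-0.0052 -0.015 ] F [-0.3  2.6  2.5] w 0.0004035007385702852
tool shift /20mm [ 0.06  2.45 -0.01]
[[0.001, -0.071, -0.997], [-0.0, -0.997, 0.071], [-1.0, 0.0, -0.001]]
```

View pics/side3.png

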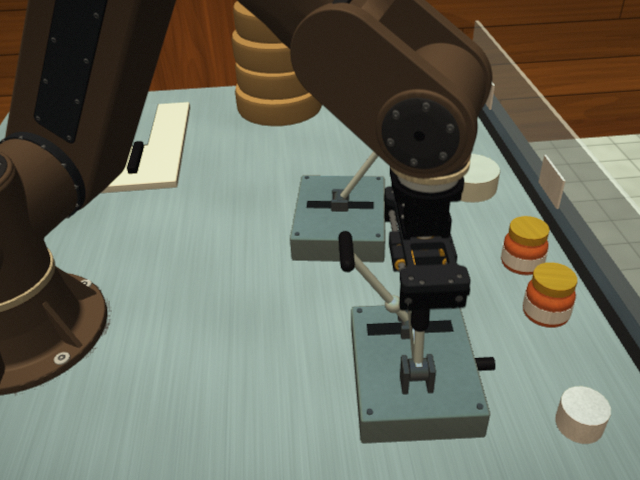

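The lever is moving, and the contact force is about 3 N. Continuing.

```bash
python3 -m handwheel '[[[0,0,0],[0,0.6,0],0],[[0,0,0],[0,0.6,0],0],[[0,0,0],[0,0.6,0],0],[[0,0,0],[0,0.3,0],0],[[0,0,0],[0,0,0],0]]'
python3 -c "
from h import *
goto(-.005,-.066,.15)
for n in('side','top'):
    d=get_image(n);cv2.imwrite(f'pics/{n}4.png',d['image'][:,:,::-1])"
```

```text
time_s: 6.8
ee_pos: [0.5604, -0.2247, 0.1504]
orientation: [0.025, -0.707, 0.025, 0.707]
wrist_force: [0.5, -0.2, -1.2]
width: 0.0004
t 6.8 pos [ 0.5604 -0.2247  0.1504] box [-0.0055 -0.0565] F [ 0.5 -0.2 -1.2] w 0.00039731042779110967
tool shift /20mm [ 0.02  0.48 -0.03]
[[-0.0, -0.071, -0.997], [-0.0, -0.997, 0.071], [-1.0, 0.0, 0.0]]
```

View pics/side4.png

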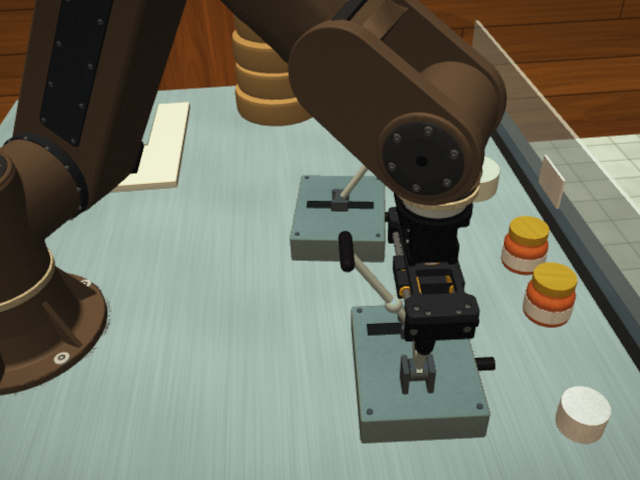

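View pics/top4.png

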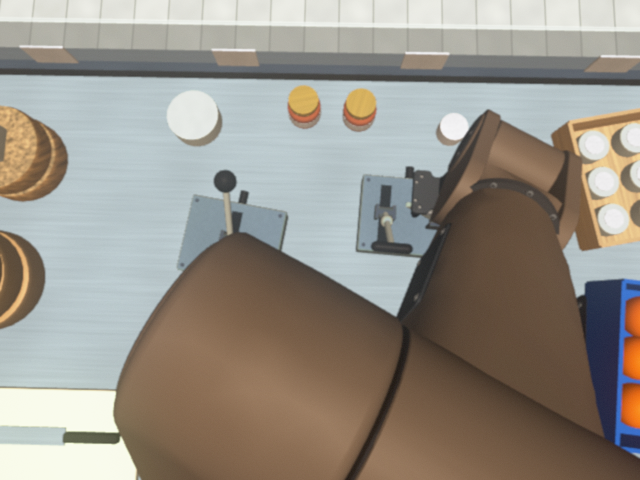

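The grip now points toward the side camera (about 425,340) and the blade has left the front of the shank. The T-handle hasn't moved (390,247 in top). I'll push on gently to the stop.

```bash
python3 -m handwheel '[[[0,0,0],[0,0.25,0],0],[[0,0,0],[0,0.15,0],0],[[0,0,0],[0,0,0],0]]'
python3 -m handwheel '[[[0,0,0],[0,0.15,0],0],[[0,0,0],[0,0,0],0]]'
```

```text
time_s: 7.28
ee_pos: [0.5599, -0.2323, 0.1506]
orientation: [0.025, -0.707, 0.025, 0.707]
wrist_force: [-0.6, 0.8, -1.0]
width: 0.0008
time_s: 7.52
ee_pos: [0.5597, -0.2353, 0.1507]
orientation: [-0.025, 0.707, -0.025, -0.707]
wrist_force: [-0.4, 1.2, -0.9]
width: 0.0004
```

```bash
python3 -m handwheel '[[[0,0,0],[0,0.15,0],0],[[0,0,0],[0,0,0],0]]'
python3 -m handwheel '[[[0,0,0],[0,0.15,0],0],[[0,0,0],[0,0,0],0]]'
python3 - <<'E'
from h import *
d=get_image('side');cv2.imwrite('pics/side5.png',cv2.resize(d['image'][230:450,320:520,::-1],None,fx=2.7,fy=2.7))
goto(-.005,-.07,.15)
E
```

```text
time_s: 7.78
ee_pos: [0.5595, -0.2383, 0.1506]
orientation: [-0.025, 0.707, -0.025, -0.707]
wrist_force: [0.5, 0.6, -0.1]
width: 0.0005
time_s: 8.02
ee_pos: [0.5593, -0.2407, 0.1506]
orientation: [0.025, -0.707, 0.025, 0.707]
wrist_force: [0.9, 6.0, 0.7]
width: 0.0001
t 8.075 pos [ 0.5593 -0.2406  0.1506] box [-0.0055 -0.0725] F [0.9 5.  0.6] w 0.000752498998301802
tool shift /20mm [ 0.03 -0.12 -0.02]
[[-0.0, -0.071, -0.998], [0.001, -0.998, 0.071], [-1.0, -0.001, 0.0]]
```

View pics/side5.png

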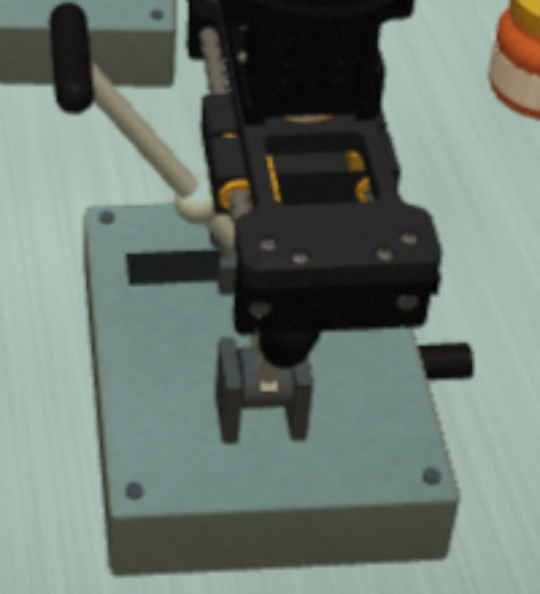

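The force jumped to 6 N, so the lever is at its stop with the grip over toward -y. I'll back off 9 mm, lift, and verify.

```bash
python3 -m handwheel '[[[0,0,0],[0,-0.45,0],0],[[0,0,0],[-1,0,0],0],[[0,0,0],[-1,0,0],0],[[0,0,0],[-1,0,0],0],[[0,0,0],[-1,0,0],0]]'
python3 -m handwheel '[[[0,0,0],[-0.5,0,0],0],[[0,0,0],[0,0,0],0]]'
python3 - <<'E'
from h import *
goto(-.14,.05,.24)
d=get_image('side');cv2.imwrite('pics/side6.png',d['image'][:,:,::-1])
P=cloud(d);im=d['image'].astype(int)
b=(P[...,:2]-C0)@Rb
m=(im.max(-1)<45)&(d['depth']>0)&(P[...,2]>.1)&(P[...,2]<.21)&(abs(b[...,0])<.12)&(abs(b[...,1])<.14)
n,L,st,c=cv2.connectedComponentsWithStats(m.astype(np.uint8))
for k in range(1,n):
    if st[k,4]>30: print(st[k],np.median(b[L==k],0).round(3),np.median(P[L==k],0).round(3),b[L==k].min(0).round(3),b[L==k].max(0).round(3))
E
```

```text
time_s: 8.7
ee_pos: [0.56, -0.232, 0.2314]
orientation: [-0.025, 0.707, -0.025, -0.707]
wrist_force: [0.4, 0.4, -0.4]
width: 0.0005
time_s: 8.95
ee_pos: [0.5601, -0.232, 0.241]
orientation: [-0.025, 0.707, -0.025, -0.706]
wrist_force: [1.2, -0.1, -0.3]
width: 0.0004
t 8.95 pos [ 0.5601 -0.232   0.241 ] box [-0.0053 -0.0639] F [ 1.2 -0.1 -0.3] w 0.00040610300222717146
tool shift /20mm [ 0.04 -5.69  6.74]
[[0.001, -0.07, -0.998], [-0.001, -0.998, 0.07], [-1.0, 0.001, -0.001]]
[339 231  16  41 506] [-0.089  0.041] [ 0.484 -0.122  0.201] [-0.097  0.013] [-0.08   0.081]
[416 341  22  26 420] [-0.008 -0.101] [ 0.555 -0.269  0.171] [-0.016 -0.11 ] [ 0.003 -0.049]
```

View pics/side6.png

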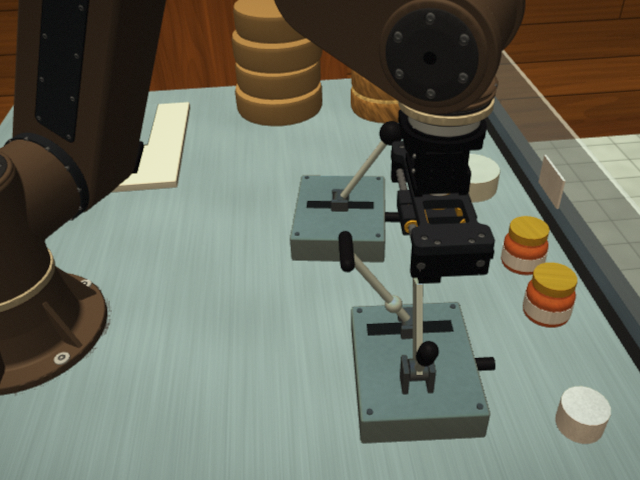

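The lock is thrown: grip at box (-8, -101), z 0.171, with the blade upright at (418,315). The T-handle is still off at (346,251). I'll move behind it (box -x side).

```bash
python3 -m handwheel '[[[0,0,0],[0,-0.81,0.96],0],[[0,0,0],[0,-0.81,0.96],0],[[0,0,0],[0,-0.81,0.96],0],[[0,0,0],[0,-0.81,0.96],0],[[0,0,0],[0,-0.81,0.96],0]]'
python3 -m handwheel '[[[0,0,0],[0,-0.81,0.96],0],[[0,0,0],[0,-0.81,0.96],0],[[0,0,0],[0,0,0],0],[[0,0,0],[0,0,0],0]]'
python3 - <<'E'
from h import *
goto(-.14,.05,.178)
d=get_image('side');cv2.imwrite('pics/side7.png',d['image'][:,:,::-1])
E
```

```text
time_s: 9.62
ee_pos: [0.4689, -0.1438, 0.2397]
orientation: [0.025, -0.706, 0.025, 0.707]
wrist_force: [1.3, 0.7, -0.5]
width: 0.0002
time_s: 10.12
ee_pos: [0.4344, -0.1098, 0.2404]
orientation: [-0.025, 0.707, -0.025, -0.707]
wrist_force: [0.6, 1.4, 0.5]
width: 0.0003
t 10.125 pos [ 0.4344 -0.1098  0.2404] box [-0.1392  0.0493] F [0.6 1.4 0.5] w 0.0003467322858690479
tool shift /20mm [ 3.12 -0.03  0.04]
[[0.0, -0.07, -0.998], [-0.0, -0.998, 0.07], [-1.0, 0.0, -0.0]]
```

View pics/side7.png

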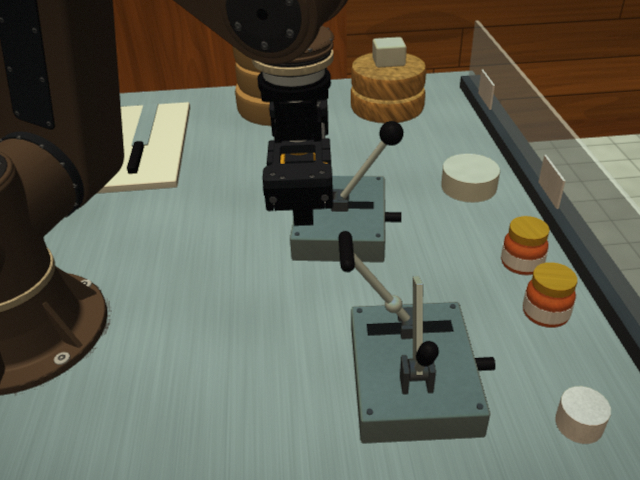

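```bash
python3 -m handwheel '[[[0,0,0],[0.8,0,0],0],[[0,0,0],[0.8,0,0],0],[[0,0,0],[0.8,0,0],0],[[0,0,0],[0.7,0,0],0],[[0,0,0],[0,0,0],0]]'
python3 -m handwheel '[[[0,0,0],[0,0,-0.7],0],[[0,0,0],[0,0,-0.7],0],[[0,0,0],[0,0,-0.7],0],[[0,0,0],[0,0,-0.7],0]]'
python3 - <<'E'
from h import *
goto(.06,.05,.178)
d=get_image('side');cv2.imwrite('pics/side8.png',d['image'][:,:,::-1])
E
```

```text
time_s: 10.8
ee_pos: [0.4339, -0.1098, 0.1777]
orientation: [0.025, -0.706, 0.025, 0.707]
wrist_force: [0.2, 0.5, 0.4]
width: 0.0001
time_s: 11.3
ee_pos: [0.4907, -0.1134, 0.1787]
orientation: [0.025, -0.707, 0.025, 0.707]
wrist_force: [-2.8, 0.0, 1.4]
width: 0.0007
t 11.3 pos [ 0.4907 -0.1134  0.1787] box [-0.0828  0.0497] F [-2.8  0.   1.4] w 0.0007380049013727286
tool shift /20mm [ 0.03 -0.02 -7.14]
[[-0.0, -0.07, -0.998], [-0.0, -0.998, 0.07], [-1.0, 0.0, 0.0]]
```

View pics/side8.png

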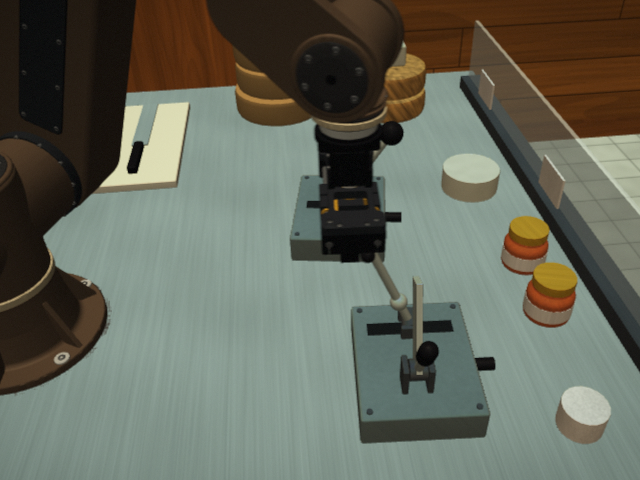

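The main lever is following with about 3 N, so I'll continue.

```bash
python3 -m handwheel '[[[0,0,0],[0,0,-0.7],0],[[0,0,0],[0,0,-0.7],0],[[0,0,0],[0,0,-0.7],0],[[0,0,0],[0,0,-0.7],0],[[0,0,0],[0,0,-0.7],0]]'
python3 -m handwheel '[[[0,0,0],[0,0,-0.7],0],[[0,0,0],[0,0,-0.7],0],[[0,0,0],[0,0,-0.7],0],[[0,0,0],[0,0,-0.7],0],[[0,0,0],[0,0,0],0]]'
python3 - <<'E'
from h import *
goto(.066,.05,.178)
d=get_image('side');cv2.imwrite('pics/side9.png',d['image'][:,:,::-1])
E
```

```text
time_s: 11.98
ee_pos: [0.5606, -0.1184, 0.1786]
orientation: [-0.025, 0.707, -0.025, -0.707]
wrist_force: [-1.3, 0.1, 0.8]
width: 0.0003
time_s: 12.6
ee_pos: [0.6164, -0.1224, 0.1785]
orientation: [-0.025, 0.707, -0.025, -0.706]
wrist_force: [-0.2, -0.3, -0.1]
width: 0.0006
t 12.6 pos [ 0.6164 -0.1224  0.1785] box [0.0433 0.0494] F [-0.2 -0.3 -0.1] w 0.0005598080724870687
tool shift /20mm [ 0.02 -0.03 -1.13]
[[0.001, -0.07, -0.998], [-0.0, -0.998, 0.07], [-1.0, 0.0, -0.001]]
```

View pics/side9.png

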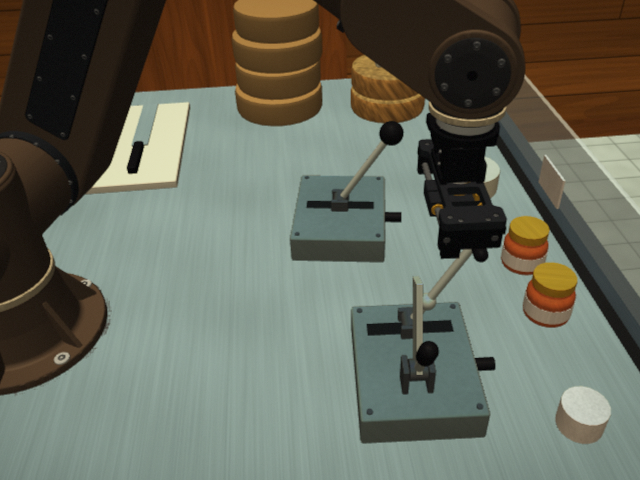

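The shank now leans forward (428,300 to 465,255), though not fully yet. I'll push on in small steps to the stop.

```bash
python3 -m handwheel '[[[0,0,0],[0,0,-0.4],0],[[0,0,0],[0,0,-0.4],0],[[0,0,0],[0,0,0],0]]'
python3 -m handwheel '[[[0,0,0],[0,0,-0.15],0],[[0,0,0],[0,0,0],0]]'
python3 -m handwheel '[[[0,0,0],[0,0,-0.15],0],[[0,0,0],[0,0,0],0]]'
python3 -m handwheel '[[[0,0,0],[0,0,-0.15],0],[[0,0,0],[0,0,0],0]]'
python3 -c "
from h import *
goto(.07,.05,.178)"
```

```text
time_s: 13.02
ee_pos: [0.632, -0.1235, 0.1786]
orientation: [-0.025, 0.707, -0.025, -0.706]
wrist_force: [-0.8, -0.8, 0.1]
width: 0.0002
time_s: 13.28
ee_pos: [0.6344, -0.1236, 0.1786]
orientation: [-0.025, 0.707, -0.025, -0.707]
wrist_force: [-0.7, 0.5, -0.1]
width: 0.0005
time_s: 13.52
ee_pos: [0.6365, -0.1237, 0.1785]
orientation: [0.025, -0.706, 0.025, 0.708]
wrist_force: [-5.1, 1.3, 2.1]
width: 0.0003
time_s: 13.78
ee_pos: [0.6373, -0.1238, 0.1782]
orientation: [0.025, -0.704, 0.025, 0.71]
wrist_force: [-18.6, 0.0, 6.9]
width: 0.0006
t 13.775 pos [ 0.6373 -0.1238  0.1782] box [0.0642 0.0495] F [-18.6   0.    6.9] w 0.0005968189738214062
tool shift /20mm [ 0.01 -0.03 -0.29]
[[-0.008, -0.07, -0.998], [0.001, -0.998, 0.07], [-1.0, -0.0, 0.008]]
```

The stop is reached: 19 N at box x = 64 mm, as predicted. I'll back away 50 mm, lift, and check.

```bash
python3 -m handwheel '[[[0,0,0],[0,0,0.3],0],[[0,0,0],[0,0,1],0],[[0,0,0],[0,0,1],0],[[0,0,0],[0,0,1],0],[[0,0,0],[-0.6,0,1],0]]'
python3 -m handwheel '[[[0,0,0],[-1,0,1],0],[[0,0,0],[-1,0,1],0],[[0,0,0],[-1,0,1],0],[[0,0,0],[-1,0,0],0],[[0,0,0],[0,0,0],0]]'
python3 -m handwheel '[[[0,0,0],[0,0,0],0],[[0,0,0],[0,0,0],0]]'
python3 - <<'E'
from h import *
goto(.07,.05,.178)
d=get_image('side');cv2.imwrite('pics/side10.png',d['image'][:,:,::-1])
P=cloud(d);im=d['image'].astype(int)
b=(P[...,:2]-C0)@Rb
m=(im.max(-1)<45)&(d['depth']>0)&(P[...,2]>.1)&(P[...,2]<.23)&(abs(b[...,0])<.13)&(abs(b[...,1])<.14)
n,L,st,c=cv2.connectedComponentsWithStats(m.astype(np.uint8))
for k in range(1,n):
    if st[k,4]>30: print(st[k],np.median(b[L==k],0).round(3),np.median(P[L==k],0).round(3))
print(place_of('lamp_lever_tip','side')[:1])
E
```

```text
time_s: 14.4
ee_pos: [0.5539, -0.1179, 0.1903]
orientation: [0.025, -0.707, 0.025, 0.707]
wrist_force: [0.5, -0.9, 0.8]
width: 0.0005
time_s: 15.02
ee_pos: [0.4953, -0.114, 0.2719]
orientation: [-0.025, 0.708, -0.025, -0.705]
wrist_force: [-0.7, -0.1, -0.5]
width: 0.0005
time_s: 15.28
ee_pos: [0.4946, -0.1137, 0.2697]
orientation: [0.025, -0.706, 0.025, 0.707]
wrist_force: [0.2, 0.1, -0.3]
width: 0.0007
t 15.275 pos [ 0.4946 -0.1137  0.2697] box [-0.0788  0.0497] F [ 0.2  0.1 -0.3] w 0.0006866853816708239
tool shift /20mm [ 4.58 -0.02 -7.45]
[[-0.001, -0.07, -0.998], [0.0, -0.998, 0.07], [-1.0, -0.0, 0.001]]
[475 227  24  40 521] [0.087 0.041] [ 0.659 -0.134  0.199]
[416 341  22  26 427] [-0.008 -0.102] [ 0.554 -0.27   0.171]
[{'point': [0.5995, 0.1762, 0.1928], 'p': 0.89}]
```

View pics/side10.png

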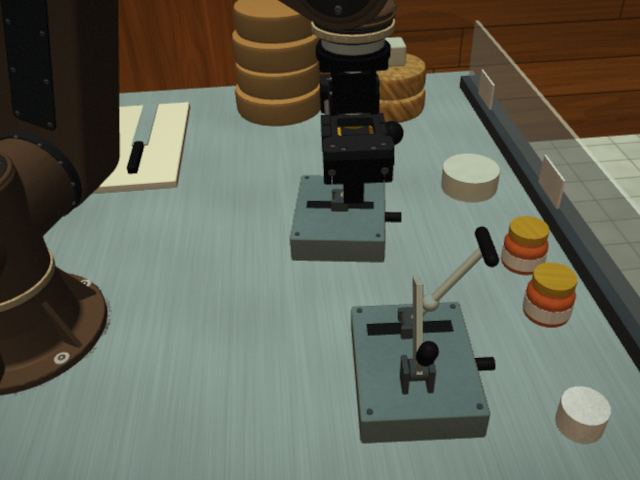

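The T-handle is fully over at box x ≈ +87 to +90 mm (485,245), the lock grip is at -y (427,352), and the lamp ball hasn't moved. The robot is touching nothing.

```bash
python3 -c "
from cell import *
print(close_job())"
```

```text
the job is handed in; nothing more can be done
None
```

Both levers are thrown, in the right order, and I handed the job in at about 15 s of the 54 s allowed; the hand-in gives no verdict.

- **Locking lever:** I pushed it with the shut fingers to its stop, where the force rose to about 6 N. In the last picture its grip was at box (-8, -102) mm, z 171 mm, against about (-5, -98, 168) expected when thrown, and the blade stood clear.
- **Main lever:** it was still off when I checked after throwing the lock. I then pushed it to its stop, with about 19 N at the end. In the last picture the T-handle's visible surface was at box x +87 mm, against +90 mm expected for its centre.
- **Lamp lever:** the ball read (0.600, 0.176, 0.193) m at the end, within 2 mm of its first reading from the same camera. The side and top cameras had differed by about 10 mm on that position at the start, so I compared only side with side.
- **Robot:** it ended clear of everything, with wrist force near zero.

No check failed. The final check used the side camera only.

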